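# Load the last custard cup and set the warmer's switches

## Robot

A 6-joint arm with a two-finger parallel gripper is mounted at the origin on a cart in front of the work surface, level with it; the furniture and walls round the work are solid. World frame = base frame: x ahead of the robot, y to its left, z up, the work surface at z = 0. Lengths are in mm, angles in rad, forces in N, time in s.
With the tool pointing down it reaches from about 350 to 975 mm from the base axis. Payload 7.1 kg.
Tool frame: the origin (TCP) lies between the finger pads; the fingertips stand 14 mm ahead of it and the grasp point (between the pads) lies 5 mm behind it; z points along the fingers, y is the direction in which the jaws open and shut (so a half turn about z gives the same grasp; the last joint's range is limited). The gripper opens to 88 mm and grips with 3 to 60 N. Pads are 20 mm wide; open, the fingers measure 115 mm over their backs; the gripper's body (75 mm by 178 mm) begins 61 mm behind the grasp point.
Start: joints at [-1.23, 0.423, 1.63, -0, 1.089, -0.019], TCP at [220.071, -584.956, 236.675] pointing down, gripper open.
Joint ranges: [-3, 3], [-0.9, 2.11], [0.09, 2.58], [-1.31, 4.45], [0.11, 2.69], [-2.54, 2.54]. Speed limits (rad/s): [2.39, 2.39, 3.01, 3.14, 3.14, 3.14].

## Interface

Orientations are given as a rotation vector (axis times angle).
In Python, from workcell import get_obs, get_image, calibration, close_job, regions_of, place_of gives the robot as it stands.
- The arm moves only by the tool move_arm, never from a script. Its argument "deltas" is a list of rows, each a list of 5 numbers: the closure in counts, from 0 (fully open) to 255 (shut), then the shift along the tool's x, y, z in m, then the turn about the tool's z in rad. In form: [[grip, x, y, z, roll], ...]. A call has 1 to 5 rows; each row is the pose to reach, as a shift and turn from the pose commanded when the call began, along the tool's axes at that moment; what a row does not reach only later rows make up. A row lasts 1/12 s, in which the tool goes at most 41.7 mm and 7.16 degrees, less where a joint would pass 70% of its speed; a pose out of reach is approached as far as the arm can. A call with a gripper value outside its range is refused whole. The fingers move at their own pace and stop on an object; the grip force is fixed at half the most. Time passes only in rows, so rows that repeat a pose let the fingers close. It gives the time, the measured TCP pose, the force and the opening at its end, in the units of the state.
- get_obs(): the state, without advancing time (a new reading comes with each control period).
- get_image(name): name is "side" or "top" or "wrist"; returns the picture (384x512x3 uint8, blue, green, red); there is no depth.
- calibration(name): a dict with "intrinsics" (3x3 intrinsics, pixels), "world_to_cam" (4x4, takes a point from world to camera coordinates); the wrist camera has in their place "hand_eye" (4x4, takes a point from camera to tool coordinates, whose origin is the TCP and whose axes are the flange's). Camera axes: x right, y down, z forward; pixel columns grow to the right and rows downward; lengths in mm; the calibration is good to about 2 mm. A picture is of the moment at which its call begins: read the wrist's pose just before it. calibration takes no time and is no camera call.
- close_job(): hands the job in, once; it reports no verdict.
Trained networks look in the newest picture that a camera, given by its name, has taken for a name from the list of things; names that differ only in an ending like _2 or _b are one class to them, and where a whole thing is asked for, a point or a joint stands for the part that bears it (a point fixed in the world has none). Each returns a list of dicts, best first, with "conf" (0 to 1); they miss things now and then, are a little off and sometimes report something else, mostly with a low value. They report only what shows in the picture. A call takes as long as a camera call. They do not tell look-alikes from the thing itself.
- regions_of(camera, name): "region" (384x512 bool, what is visible of it).
- place_of(camera, name): "location" ([x, y, z] in mm, in world coordinates, good to about 4 mm: a listed point, or the origin of a listed thing).
The state is a dict: "t": time; "qpos": joint angles; "qvel": joint speeds; "joint_torque": joint torques, N m; "ee_pos": TCP position; "orientation": TCP orientation; "ft_force": force on the tool from outside, world axes, zero at the start; "moment": the same for the moment, N m; "width": finger opening in mm.
Only numpy, scipy, OpenCV 4.12 (cv2) and the standard library are available. Lean on these libraries where they do the work, as an engineer would, in place of code of your own. Each camera call takes 0.05 s, during which the arm holds its last target.

## Task

The cup warmer is filled from the left: gently set the custard cup that still stands on the worktop upright into the leftmost empty pocket, without dropping it or pressing it in, and leave the other two cups where they stand. Flip the five small toggle switches, which serve the pockets in the same order from left to right, so that every pocket with a cup is on (lever leaning back towards the pockets) and every empty pocket is off (lever leaning to the front edge). Do not push the stack of empty cups, the ring cutter or the spatula about.

Things in the scene. Friction and masses are not known exactly. Their poses are not given: they have to be found in the camera images.
- warmer: steel cup warmer, 156 mm deep (x) by 356 mm wide (y), fixed; origin under its centre, +x to its back, +y to its left end. Five pockets in a row at x = +40 mm, 70 mm apart, in its pale metal deck, 54 mm above the worktop; in front of the deck a black strip, 46 mm above the worktop, with five small toggle switches in a row at x = -50 mm, 26 mm apart, in the same left-to-right order as the pockets
- cup_a_center (a point): the cup still standing on the worktop, to the left of the warmer: cream pleated paper portion cup filled to the rim with set custard, 58 mm across at the rim, 43 mm across at the foot, 42 mm high, about 75 g; this point is its centre, 21 mm above its foot
- cup_b_center (a point): one of the two cups that already stand in pockets: cream pleated paper portion cup filled to the rim with set custard, 58 mm across at the rim, 43 mm across at the foot, 42 mm high, about 75 g; this point is its centre, 21 mm above its foot
- cup_c_center (a point): the other cup that already stands in a pocket: cream pleated paper portion cup filled to the rim with set custard, 58 mm across at the rim, 43 mm across at the foot, 42 mm high, about 75 g; this point is its centre, 21 mm above its foot
- pocket_1 (a point): centre of the floor of the first (leftmost) pocket from the left (52 mm wide, 12 mm deep), 42 mm above the worktop; the cup's centre is 21 mm above it when the cup is seated. Empty pockets show a dark pad on their floor
- pocket_2 (a point): centre of the floor of the second pocket from the left (52 mm wide, 12 mm deep), 42 mm above the worktop; the cup's centre is 21 mm above it when the cup is seated. Empty pockets show a dark pad on their floor
- pocket_3 (a point): centre of the floor of the third (middle) pocket from the left (52 mm wide, 12 mm deep), 42 mm above the worktop; the cup's centre is 21 mm above it when the cup is seated. Empty pockets show a dark pad on their floor
- pocket_4 (a point): centre of the floor of the fourth pocket from the left (52 mm wide, 12 mm deep), 42 mm above the worktop; the cup's centre is 21 mm above it when the cup is seated. Empty pockets show a dark pad on their floor
- pocket_5 (a point): centre of the floor of the fifth (rightmost) pocket from the left (52 mm wide, 12 mm deep), 42 mm above the worktop; the cup's centre is 21 mm above it when the cup is seated. Empty pockets show a dark pad on their floor
- switch_1 (a joint): first (leftmost) toggle switch from the left: 0 = off, lever leaning 0.3 rad to the front edge (-x of the warmer); 0.6 = on, lever leaning 0.3 rad to the pockets (+x); it snaps over to the nearer end once past 0.3 (upright), a push of about 1.5 N at its tip
- lever_1 (a point): tip of the lever of switch 1: a steel bat 22.5 mm long from its pivot to this tip, 6.5 mm thick at the tip and 4 mm at the pivot; it stands in a collar 9 mm wide that rises 6 mm above the black strip; the pivot is 50 mm above the worktop, the tip about 71.5 mm; the tip moves 13 mm along the warmer's x between off and on
- switch_2 (a joint): second toggle switch from the left: 0 = off, lever leaning 0.3 rad to the front edge (-x of the warmer); 0.6 = on, lever leaning 0.3 rad to the pockets (+x); it snaps over to the nearer end once past 0.3 (upright), a push of about 1.5 N at its tip
- lever_2 (a point): tip of the lever of switch 2: a steel bat 22.5 mm long from its pivot to this tip, 6.5 mm thick at the tip and 4 mm at the pivot; it stands in a collar 9 mm wide that rises 6 mm above the black strip; the pivot is 50 mm above the worktop, the tip about 71.5 mm; the tip moves 13 mm along the warmer's x between off and on
- switch_3 (a joint): third (middle) toggle switch from the left: 0 = off, lever leaning 0.3 rad to the front edge (-x of the warmer); 0.6 = on, lever leaning 0.3 rad to the pockets (+x); it snaps over to the nearer end once past 0.3 (upright), a push of about 1.5 N at its tip
- lever_3 (a point): tip of the lever of switch 3: a steel bat 22.5 mm long from its pivot to this tip, 6.5 mm thick at the tip and 4 mm at the pivot; it stands in a collar 9 mm wide that rises 6 mm above the black strip; the pivot is 50 mm above the worktop, the tip about 71.5 mm; the tip moves 13 mm along the warmer's x between off and on
- switch_4 (a joint): fourth toggle switch from the left: 0 = off, lever leaning 0.3 rad to the front edge (-x of the warmer); 0.6 = on, lever leaning 0.3 rad to the pockets (+x); it snaps over to the nearer end once past 0.3 (upright), a push of about 1.5 N at its tip
- lever_4 (a point): tip of the lever of switch 4: a steel bat 22.5 mm long from its pivot to this tip, 6.5 mm thick at the tip and 4 mm at the pivot; it stands in a collar 9 mm wide that rises 6 mm above the black strip; the pivot is 50 mm above the worktop, the tip about 71.5 mm; the tip moves 13 mm along the warmer's x between off and on
- switch_5 (a joint): fifth (rightmost) toggle switch from the left: 0 = off, lever leaning 0.3 rad to the front edge (-x of the warmer); 0.6 = on, lever leaning 0.3 rad to the pockets (+x); it snaps over to the nearer end once past 0.3 (upright), a push of about 1.5 N at its tip
- lever_5 (a point): tip of the lever of switch 5: a steel bat 22.5 mm long from its pivot to this tip, 6.5 mm thick at the tip and 4 mm at the pivot; it stands in a collar 9 mm wide that rises 6 mm above the black strip; the pivot is 50 mm above the worktop, the tip about 71.5 mm; the tip moves 13 mm along the warmer's x between off and on
- cup_sleeve: bystander: stack of empty paper cups, 60 mm wide, 86 mm high; origin under its centre
- cutter: bystander: small steel ring cutter, 55 mm wide, 31 mm high; origin under its centre
- palette_knife: bystander: offset spatula with a wooden handle lying flat, 217 mm long; origin at its middle
There are look-alikes about, which are no part of the job. What is shaped like the part that bears cup_b_center but black is not meant.

How it is judged (in metres and radians):
At the end, for the whole second after the job is handed in: The loose cup stands upright (within 0.1 rad), at rest and fully down in the pocket that was the leftmost empty one (within 8 mm of its centre, within 3.5 mm of its floor); each switch of a pocket that holds a cup reads above 0.5 and each switch of an empty pocket reads below 0.1 (((horizontal distance between cup_a_center and pocket_1 below 0.008 m and z of cup_a_center in the frame of pocket_1 below 0.0245 m) or (horizontal distance between cup_a_center and pocket_2 below 0.008 m and z of cup_a_center in the frame of pocket_2 below 0.0245 m and horizontal distance between any of cup_b_center, cup_c_center and pocket_1 below 0.008 m) or (horizontal distance between cup_a_center and pocket_3 below 0.008 m and z of cup_a_center in the frame of pocket_3 below 0.0245 m and horizontal distance between any of cup_b_center, cup_c_center and pocket_1 below 0.008 m and horizontal distance between any of cup_b_center, cup_c_center and pocket_2 below 0.008 m)) and angle between cup_a_center's own z axis and vertical below 0.1 rad and linear speed of cup_a below 0.02 m/s and ((horizontal distance between any of cup_a_center, cup_b_center, cup_c_center and pocket_1 below 0.008 m and value of joint switch_1 above 0.5 rad) or (not (horizontal distance between any of cup_a_center, cup_b_center, cup_c_center and pocket_1 below 0.008 m) and value of joint switch_1 below 0.1 rad)) and ((horizontal distance between any of cup_a_center, cup_b_center, cup_c_center and pocket_2 below 0.008 m and value of joint switch_2 above 0.5 rad) or (not (horizontal distance between any of cup_a_center, cup_b_center, cup_c_center and pocket_2 below 0.008 m) and value of joint switch_2 below 0.1 rad)) and ((horizontal distance between any of cup_a_center, cup_b_center, cup_c_center and pocket_3 below 0.008 m and value of joint switch_3 above 0.5 rad) or (not (horizontal distance between any of cup_a_center, cup_b_center, cup_c_center and pocket_3 below 0.008 m) and value of joint switch_3 below 0.1 rad)) and ((horizontal distance between any of cup_a_center, cup_b_center, cup_c_center and pocket_4 below 0.008 m and value of joint switch_4 above 0.5 rad) or (not (horizontal distance between any of cup_a_center, cup_b_center, cup_c_center and pocket_4 below 0.008 m) and value of joint switch_4 below 0.1 rad)) and ((horizontal distance between any of cup_a_center, cup_b_center, cup_c_center and pocket_5 below 0.008 m and value of joint switch_5 above 0.5 rad) or (not (horizontal distance between any of cup_a_center, cup_b_center, cup_c_center and pocket_5 below 0.008 m) and value of joint switch_5 below 0.1 rad))); the robot touches nothing.
It fails at once if the loose cup is pressed hard into the warmer (more than 30 N between them) (contact force between cup_a and warmer above 30 N).
It fails at once if the loose cup is dropped (let go in the air, its centre over 73 mm above the worktop: 10 mm or more above its seat in a pocket) (height (world z) of cup_a_center above 0.073 m and contact force between cup_a and anything else below 0.05 N).
It fails at once if the loose cup is tipped by more than 0.6 rad (angle between cup_a_center's own z axis and vertical above 0.6 rad).
It fails at once if a cup that already stood in a pocket is moved by more than 12 mm (distance of any of cup_b_center, cup_c_center from where it was at the start of the episode above 0.012 m).
It fails at once if the stack of cups, the ring cutter or the spatula is pushed more than 30 mm (distance of any of cup_sleeve, cutter, palette_knife from where it was at the start of the episode above 0.03 m).
It also fails if it takes over 48 s, if anything falls off the work surface, if the arm or the gripper's body presses on something with over 40 N, if the wrist force passes 120 N, or if a joint passes its speed limit or range.

## Working session

There is one attempt and no reset: what is moved stays moved. The work goes in short steps, Python scripts to look and compute and a tool call to move; the robot and the scene stay as the last step left them, time stands still between calls to the robot, and variables do not carry over. Pictures are saved under pics/ and viewed, and the job is handed in when it is done.

Besides the shell and the picture viewer there is one more tool, called after "Emit:" as name(argument=value, ...), one argument or row to a line, values as JSON. move_arm: Moves the arm, as the interface text tells. Its arguments: {"type":"object","properties":{"deltas":{"type":"array","items":{"type":"array","items":{"type":"number"}}}},"required":["deltas"]}

```bash
ls; mkdir -p pics; python3 - <<'E'
from workcell import *
import cv2,numpy as np
np.set_printoptions(precision=2,suppress=True)
print(get_obs())
for n in ["side","top"]:
    im=get_image(n); cv2.imwrite(f"pics/{n}0.png",im)
    print(n,calibration(n))
    for k in ["warmer","cup_a_center","pocket_1","lever_1","cup_sleeve","cutter","palette_knife"]:
        try: print(k,[(np.round(d["location"]),round(d["conf"],2)) for d in place_of(n,k)])
        except Exception as e: print(k,e)
print(calibration("wrist"))
E
```

```text
pics
{'t': 0.0, 'qpos': array([-1.23,  0.42,  1.63, -0.  ,  1.09, -0.02]), 'qvel': array([-0., -0.,  0.,  0.,  0., -0.]), 'joint_torque': array([  0.  , -54.46, -27.37,   0.06,   0.02,  -0.  ]), 'ee_pos': array([ 219.92, -584.5 ,  235.93]), 'orientation': array([-3.09, -0.56,  0.  ]), 'ft_force': array([ 0.13, -0.62,  0.56]), 'moment': array([-0.05, -0.02, -0.01]), 'width': 88.03385856041758}
side {'intrinsics': array([[491.55,   0.  , 249.41],
       [  0.  , 491.55, 188.57],
       [  0.  ,   0.  ,   1.  ]]), 'world_to_cam': array([[   0.98,   -0.2 ,    0.01, -548.86],
       [  -0.06,   -0.35,   -0.94,   97.93],
       [   0.19,    0.92,   -0.35, 1749.06],
       [   0.  ,    0.  ,    0.  ,    1.  ]])}
warmer [(array([562., -54.,   0.]), 0.93), (array([ 579., -196.,   46.]), 0.47)]
cup_a_center [(array([557., 299.,  21.]), 0.57), (array([736., 324.,  -3.]), 0.46)]
pocket_1 [(array([ 589., -126.,   43.]), 0.91), (array([628.,  83.,  40.]), 0.87), (array([ 583., -197.,   46.]), 0.78), (array([616.,  13.,  44.]), 0.76)]
lever_1 []
cup_sleeve [(array([738., 323.,  -3.]), 0.72)]
cutter
[... 453 characters left out ...]
p_a_center [(array([561., 299.,  20.]), 0.87)]
pocket_1 [(array([611.,  16.,  43.]), 0.91), (array([624.,  85.,  46.]), 0.8), (array([601., -57.,  37.]), 0.77), (array([ 592., -126.,   41.]), 0.74), (array([ 579., -193.,   46.]), 0.64)]
lever_1 []
cup_sleeve [(array([611.,  12.,  42.]), 0.29)]
cutter [(array([706., 254.,   2.]), 0.69)]
palette_knife [(array([ 551., -420.,    3.]), 0.93)]
{'intrinsics': array([[334.77,   0.  , 255.63],
       [  0.  , 334.77, 189.36],
       [  0.  ,   0.  ,   1.  ]]), 'hand_eye': array([[  -0.  ,   -0.97,   -0.24,   65.53],
       [   1.  ,   -0.  ,    0.  ,   -1.46],
       [  -0.  ,   -0.24,    0.97, -147.66],
       [   0.  ,    0.  ,    0.  ,    1.  ]])}
```

View pics/top0.png

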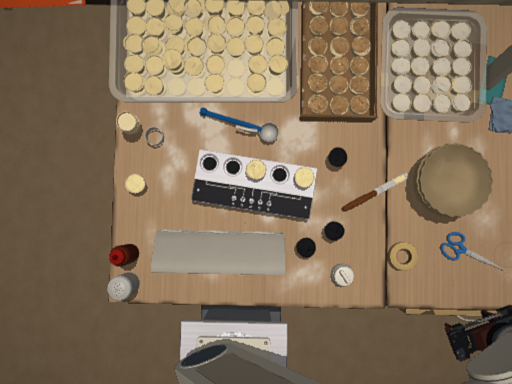

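View pics/side0.png

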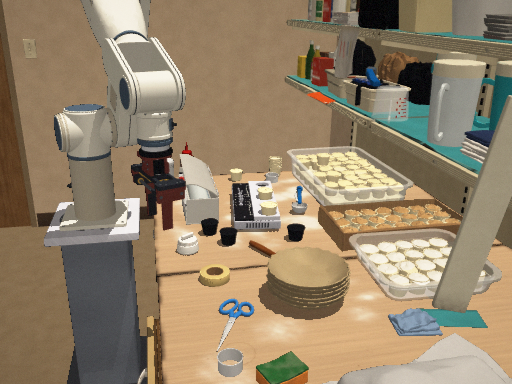

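```bash
python3 - <<'E'
import cv2
a=cv2.imread("pics/top0.png");b=cv2.imread("pics/side0.png")
cv2.imwrite("pics/top0c.png",cv2.resize(a[140:260,180:340],None,fx=5,fy=5,interpolation=3))
cv2.imwrite("pics/side0c.png",cv2.resize(b[150:300,180:360],None,fx=4,fy=4,interpolation=3))
E
```

```text
(no output)
```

View pics/top0c.png

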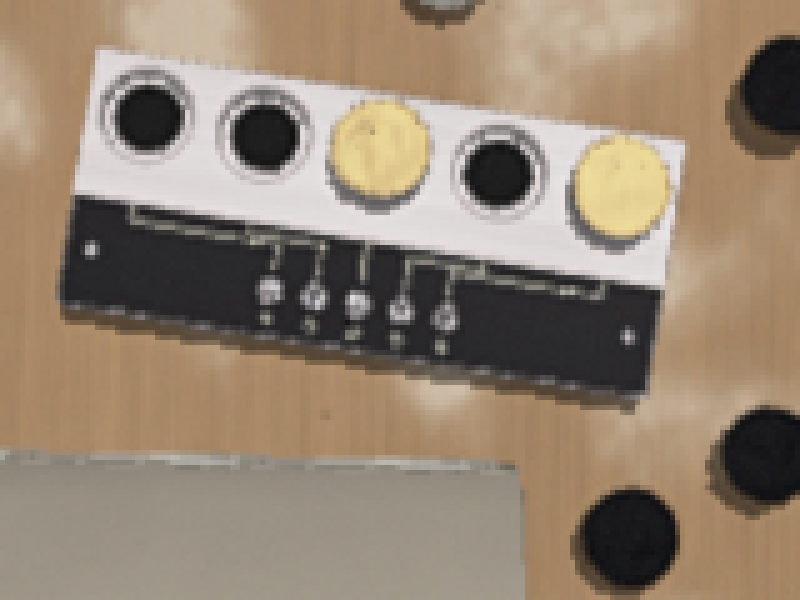

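View pics/side0c.png

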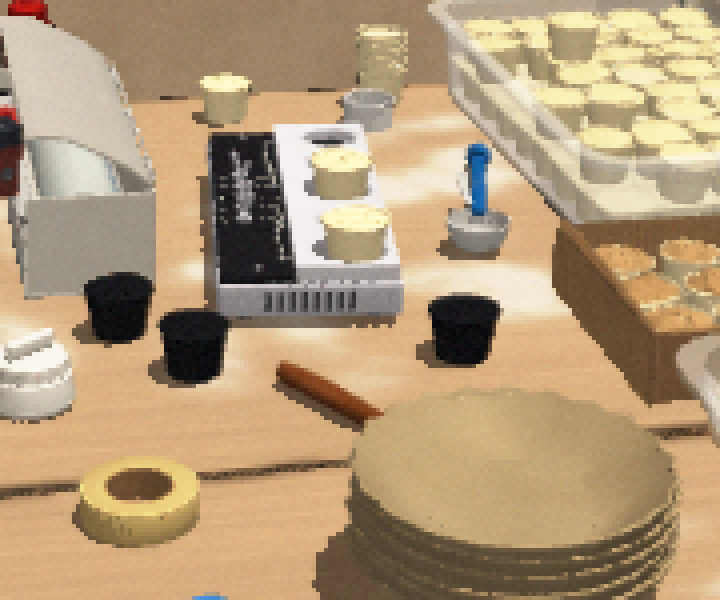

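```bash
cat > h.py <<'E'
from workcell import *
import cv2,numpy as np
from scipy.spatial.transform import Rotation as Ro
np.set_printoptions(precision=4,suppress=True)
def pose():
    o=get_obs(); return np.array(o["ee_pos"]),Ro.from_rotvec(o["orientation"]).as_matrix(),o
def to(x,y,z,yaw=None):
    """yaw: world heading of tool x"""
    p,R,o=pose(); d=R.T@(np.array([x,y,z])-p)/1000
    h=np.arctan2(R[1,0],R[0,0]); r=0 if yaw is None else -((yaw-h+np.pi)%(2*np.pi)-np.pi)
    print("from",p,"heading",round(h,4),"tilt",R[:,2],"delta",d,"roll",round(r,4),"t",o["t"],"w",round(o["width"],1),"F",o["ft_force"])
def shot(n,f,crop=None,s=1):
    im=get_image(n)
    cv2.imwrite(f"pics/{f}.png",im if crop is None else cv2.resize(im[crop[1]:crop[3],crop[0]:crop[2]],None,fx=s,fy=s,interpolation=3)); return im
def cam(n,p=None,R=None):
    c=calibration(n);K=np.array(c["intrinsics"])
    if n=="wrist":
        T=np.eye(4);T[:3,:3]=R;T[:3,3]=p;return K,np.linalg.inv(T@np.array(c["hand_eye"]))
    return K,np.array(c["world_to_cam"])
def ray(K,W,uv,z):
    C=np.linalg.inv(W); d=C[:3,:3]@np.linalg.inv(K)@[uv[0],uv[1],1]; o=C[:3,3]
    return o+d*(z-o[2])/d[2]
def proj(K,W,X):
    c=W[:3,:3]@np.asarray(X)+W[:3,3]; q=K@c; return q[:2]/q[2]
E
python3 -c "
from h import *
to(500,-45,190,-0.16)
# box
K,W=cam('side')
print([ray(K,W,(218,222),0),ray(K,W,(186,223),0)])
K,W=cam('top')
for z in(0,100,150): print(z,[ray(K,W,u,z) for u in((285,235),(285,273),(152,273),(155,231))])
K,W=cam('side')
for z in(0,60,90,120,150): print(z,proj(K,W,(425,-140,z)),proj(K,W,(310,-140,z)),proj(K,W,(425,220,z)),proj(K,W,(310,220,z)))
"
```

```text
from [ 220.0786 -584.958   236.6702] heading 0.3598 tilt [ 0. -0. -1.] delta [ 0.4521 -0.4068  0.0467] roll 0.5198 t 0.8 w 87.8 F [ 1.0956  0.393  -0.0671]
[array([ 422.7012, -127.6681,    0.    ]), array([ 312.704 , -116.3213,    0.    ])]
0 [array([ 412.5969, -150.1714,    0.    ]), array([ 298.5428, -152.1171,    0.    ]), array([289.8418, 249.0837,   0.    ]), array([416.238 , 244.4614,   0.    ])]
100 [array([ 416.6238, -143.4757,  100.    ]), array([ 311.1587, -145.2749,  100.    ]), array([303.1129, 225.7134, 100.    ]), array([419.9908, 221.4392, 100.    ])]
150 [array([ 418.6373, -140.1278,  150.    ]), array([ 317.4666, -141.8538,  150.    ]), array([309.7485, 214.0282, 150.    ]), array([421.8672, 209.928 , 150.    ])]
0 [219.1515 223.4075] [185.7472 225.9038] [206.9387 187.5788] [178.8951 189.2808]
60 [218.9287 207.4   ] [185.0967 209.7202] [206.6244 173.8265] [178.28   175.3977]
90 [218.8151 199.2446] [184.7652 201.4731] [206.4647 166.8416] [177.9675 168.3451]
120 [218.7001 190.9856] [184.4294 193.1198] [206.3033 159.7826] [177.6517 161.217 ]
150 [218.5837 182.6209] [184.0893 184.6582] [206.1403 152.6485] [177.3325 154.0121]
```

Emit:
move_arm(
  deltas=[
    [0, 0.03, -0.027, 0, 0.1],
    [0, 0.06, -0.054, 0, 0.2],
    [0, 0.09, -0.081, 0, 0.3],
    [0, 0.12, -0.108, 0, 0.4],
    [0, 0.15, -0.135, 0, 0.52],
  ],
)

```text
t: 1.22
ee_pos: [312.9, -405.0, 236.7]
orientation: [3.131, -0.255, 0.0]
ft_force: [1.0, -0.2, 0.5]
width: 88.2
```

```bash
python3 -c "
from h import *
to(500,-45,190,-0.16)"
```

```text
from [ 312.9285 -405.0135  236.7394] heading -0.1626 tilt [ 0.0002 -0.0001 -1.    ] delta [ 0.1263 -0.3855  0.0468] roll -0.0026 t 1.2167 w 88.2 F [ 1.0366 -0.2485  0.4556]
```

Emit:
move_arm(
  deltas=[
    [0, 0.014, -0.039, 0, 0],
    [0, 0.028, -0.077, 0, 0],
    [0, 0.042, -0.116, 0, 0],
    [0, 0.056, -0.154, 0.01, 0],
    [0, 0.07, -0.193, 0.02, 0],
  ],
)

```text
t: 1.63
ee_pos: [412.4, -226.4, 217.5]
orientation: [3.131, -0.247, 0.003]
ft_force: [0.6, -0.2, 0.3]
width: 87.6
```

Emit:
move_arm(
  deltas=[
    [0, 0.012, -0.039, 0.005, 0],
    [0, 0.024, -0.077, 0.01, 0],
    [0, 0.036, -0.116, 0.015, 0],
    [0, 0.048, -0.154, 0.02, 0],
    [0, 0.056, -0.193, 0.027, 0],
  ],
)

```text
t: 2.05
ee_pos: [498.4, -44.2, 190.3]
orientation: [3.132, -0.246, 0.003]
ft_force: [0.9, -1.2, -0.0]
width: 88.0
```

```bash
python3 -c "
from h import *
to(500,-45,190,-0.16)
im=shot('wrist','w1')
p,R,o=pose();K,W=cam('wrist',p,R);np.savez('w1.npz',p=p,R=R);print(p)
for k in ['pocket_1','lever_1','cup_b_center','warmer']:
  print(k,[(np.round(d['location']),round(d['conf'],2)) for d in place_of('wrist',k)])
cv2.imwrite('pics/w1b.png',cv2.resize(im,None,fx=1.5,fy=1.5,interpolation=3))
"
```

```text
from [498.3505 -44.2293 190.3029] heading -0.1569 tilt [ 0.002  -0.0003 -1.    ] delta [0.0017 0.0005 0.0003] roll 0.0031 t 2.05 w 88.0 F [ 0.8542 -1.2331 -0.0433]
[499.579  -39.0024 189.1503]
pocket_1 []
lever_1 [(array([513.,   9.,  70.]), 0.69), (array([526., -18.,  72.]), 0.64), (array([513., -97.,  72.]), 0.57), (array([505., -42.,  75.]), 0.5), (array([516., -68.,  68.]), 0.38)]
cup_b_center [(array([ 588., -192.,   60.]), 0.96), (array([ 380., -207.,   15.]), 0.56)]
warmer [(array([564., -52.,   1.]), 0.71)]
```

View pics/w1b.png

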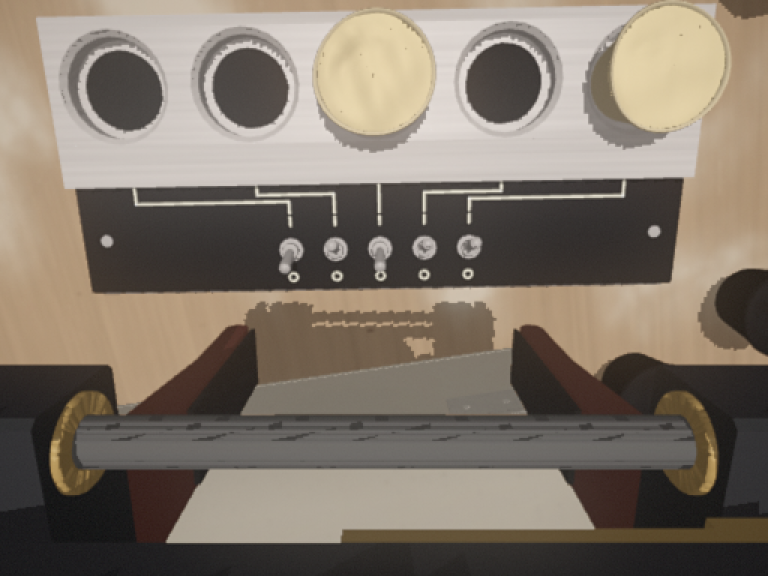

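```bash
python3 -c "
from h import *
p,R,o=pose()
im=shot('wrist','w2')
np.savez('w2.npz',p=p,R=R);print(p,R)
p2,_,_=pose();print(p2)
cv2.imwrite('pics/w2b.png',cv2.resize(im[0:200,20:490],None,fx=1.7,fy=1.7,interpolation=3))
cv2.imwrite('pics/w2c.png',cv2.resize(im[110:200,170:340],None,fx=4.7,fy=4.7,interpolation=3))
for k in ['lever_1','cup_b_center','warmer']:
  print(k,[(np.round(d['location']),round(d['conf'],2)) for d in place_of('wrist',k)])
"
```

```text
[496.6241 -46.0886 189.8936] [[ 0.9879 -0.1554 -0.0004]
 [-0.1554 -0.9879 -0.0002]
 [-0.0004  0.0003 -1.    ]]
[496.5586 -46.7806 190.034 ]
lever_1 [(array([516.,  10.,  68.]), 0.58), (array([503., -45.,  75.]), 0.58), (array([517., -69.,  67.]), 0.46), (array([ 513., -100.,   73.]), 0.41), (array([524., -18.,  71.]), 0.4)]
cup_b_center [(array([ 586., -192.,   62.]), 0.96), (array([ 427., -289.,   24.]), 0.67), (array([ 382., -208.,   18.]), 0.56)]
warmer [(array([564., -53.,  -2.]), 0.63)]
```

View pics/w2b.png

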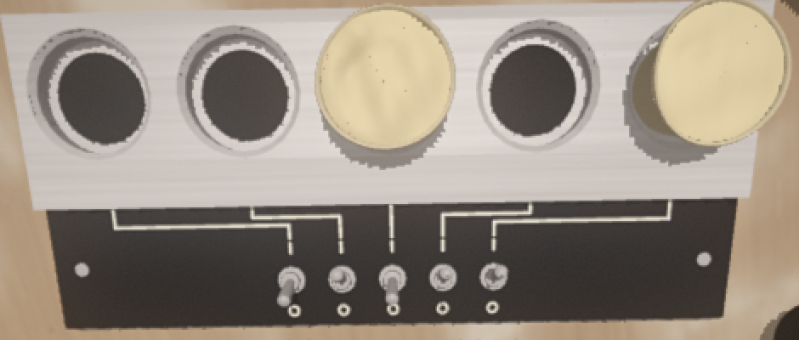

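View pics/w2c.png

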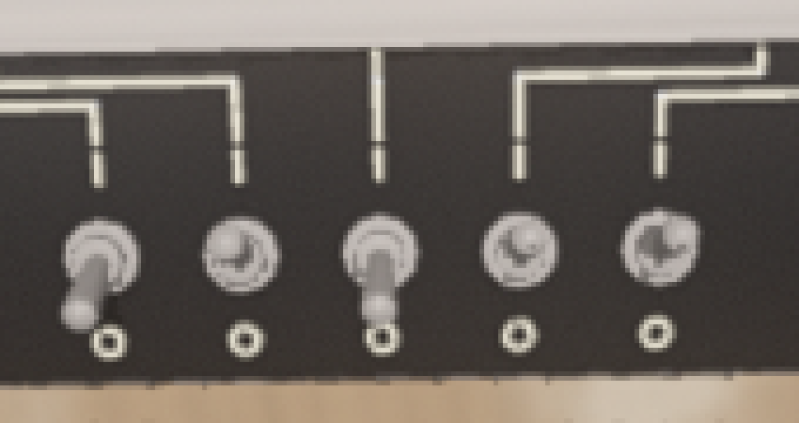

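```bash
python3 -c "
from h import *
d=np.load('w2.npz');K,W=cam('wrist',d['p'],d['R'])
c=[(101,257),(241,254),(379,250),(520,248),(660,246)]
P=np.array([ray(K,W,(170+u/4.7-.4,110+v/4.7-.4),51) for u,v in c]);print(P)
t=[(79,313),(233,244),(379,308),(529,240),(685,234)]
print('tips',np.array([ray(K,W,(170+u/4.7-.4,110+v/4.7-.4),70) for u,v in t]))
y=P[0]-P[4];yaw=np.arctan2(-y[0],y[1]);print('yaw',yaw,np.linalg.norm(y))
s=[ray(K,W,(20+u/1.7-.3,v/1.7-.3),46) for u,v in((82,270),(704,260))];print('screws',s,np.arctan2(-(s[0]-s[1])[0],(s[0]-s[1])[1]))
co=[ray(K,W,(20+u/1.7-.3,v/1.7-.3),54) for u,v in((34,210),(752,197))];print('deck front',co,np.linalg.norm(co[0]-co[1]),np.arctan2(-(co[0]-co[1])[0],(co[0]-co[1])[1]))
y=-0.165
ca,sa=np.cos(yaw),np.sin(yaw);M=np.array([[ca,-sa],[sa,ca]])
o=P[2,:2]-M@[-50,0];print('origin',o)
for i in range(5): print('pocket',i+1,o+M@[40,140-70*i],'switch',o+M@[-50,52-26*i])
K,W=cam('top');
im=cv2.imread('pics/top0.png')
for i,(u,v) in enumerate([(149,117),(266,138),(499,174)]): print('top pocket pad',ray(K,W,(180+u/5-.4,140+v/5-.4),42))
for i,(u,v) in enumerate([(381,148),(622,188)]): print('top cup',ray(K,W,(180+u/5-.4,140+v/5-.4),84))
for i,(u,v) in enumerate([(91,250),(628,337)]): print('top screw',ray(K,W,(180+u/5-.4,140+v/5-.4),46))
r=regions_of('top','cup_a_center')
"
```

```text
[[520.7937   7.4065  51.    ]
 [517.3083 -18.1651  51.    ]
 [514.0666 -43.3855  51.    ]
 [510.3734 -69.0745  51.    ]
 [506.7104 -94.5723  51.    ]]
tips [[514.4113   9.0223  70.    ]
 [522.1235 -19.5728  70.    ]
 [507.1363 -42.5346  70.    ]
 [514.8577 -69.8661  70.    ]
 [511.7002 -96.4342  70.    ]]
yaw -0.13723308590186167 102.94670894218538
screws [array([541.9944, 114.0848,  46.    ]), array([ 496.9868, -203.1626,   46.    ])] -0.1409286470959776
deck front [array([574.7509, 124.0084,  54.    ]), array([ 526.119 , -223.0855,   54.    ])] 350.484265664584 -0.1392052525256964
origin [563.5965 -50.2257]
pocket 1 [622.3728  82.986 ] switch [521.1803   8.1256]
pocket 2 [612.7966  13.6441] switch [517.6235 -17.63  ]
pocket 3 [603.2204 -55.6978] switch [514.0666 -43.3855]
pocket 4 [ 593.6442 -125.0396] switch [510.5097 -69.1411]
pocket 5 [ 584.0681 -194.3815] switch [506.9528 -94.8966]
top pocket pad [622.0913  80.4102  42.    ]
top pocket pad [611.0256  10.7012  42.    ]
top pocket pad [ 592.4972 -127.7447   42.    ]
top cup [601.9108 -57.6996  84.    ]
top cup [ 581.7998 -196.0843   84.    ]
top screw [542.1074 111.9776  46.    ]
top screw [ 497.5792 -204.9917   46.    ]
```

```bash
cat >> h.py <<'E'
YAW=-0.14; O=np.array([563.0,-51.3]); M=np.array([[np.cos(YAW),-np.sin(YAW)],[np.sin(YAW),np.cos(YAW)]])
def toW(x,y,z):
    w=O+M@[x,y]; p,_,_=pose(); print("now W",M.T@(p[:2]-O)); to(w[0],w[1],z,YAW)
E
python3 -c "
from h import *
toW(-80,0,75)"
```

```text
now W [-66.2975  -5.2958]
from [496.6122 -47.2926 190.1732] heading -0.1592 tilt [ 0.0004 -0.0001 -1.    ] delta [-0.0138 -0.005   0.1152] roll -0.0192 t 2.55 w 87.9 F [ 0.0122 -0.064  -0.5924]
```

Emit:
move_arm(
  deltas=[
    [255, -0.014, -0.005, 0.02, -0.019],
    [255, -0.014, -0.005, 0.05, -0.019],
    [255, -0.014, -0.005, 0.075, -0.019],
    [255, -0.014, -0.005, 0.09, -0.019],
    [255, -0.014, -0.005, 0.09, -0.019],
  ],
)

```text
t: 2.97
ee_pos: [481.6, -39.6, 97.5]
orientation: [-3.134, 0.219, 0.008]
ft_force: [-0.6, 0.5, -0.3]
width: 58.0
```

```bash
python3 -c "
from h import *
toW(-80,0,75)
im=shot('wrist','w3');cv2.imwrite('pics/w3.png',cv2.resize(im,None,fx=1.5,fy=1.5))"
```

```text
now W [-82.2438   0.272 ]
from [481.5988 -39.5541  97.4654] heading -0.1396 tilt [-0.0051  0.0005 -1.    ] delta [0.0024 0.0003 0.0225] roll 0.0004 t 2.9667 w 58.0 F [-0.6088  0.4614 -0.2836]
```

View pics/w3.png

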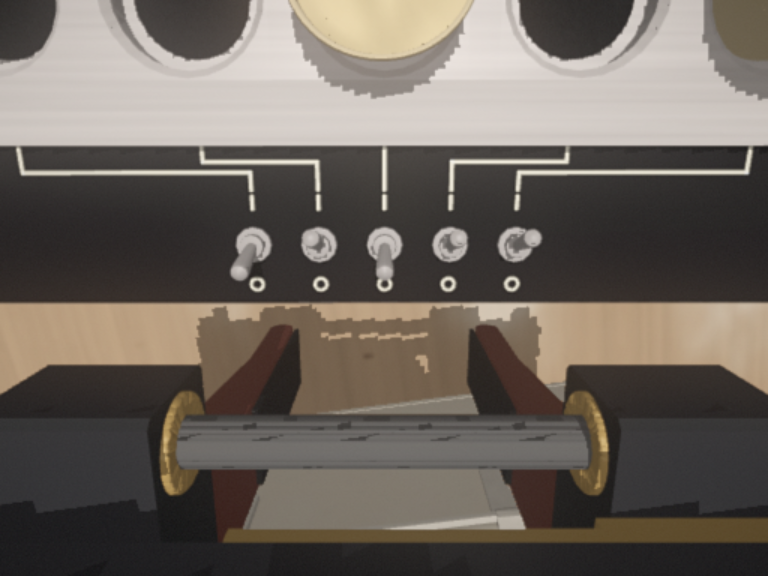

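Emit:
move_arm(
  deltas=[
    [255, 0.001, 0, 0.01, 0],
    [255, 0.001, 0, 0.02, 0],
    [255, 0.001, 0, 0.022, 0],
    [255, 0.001, 0, 0.022, 0],
    [255, 0.001, 0, 0.022, 0],
  ],
)

```text
t: 3.43
ee_pos: [484.9, -39.1, 78.1]
orientation: [3.134, -0.217, 0.0]
ft_force: [0.5, 1.0, 0.7]
width: 20.4
```

```bash
python3 -c "
from h import *
K,W=cam('wrist',np.zeros(3),np.eye(3))
for u,v in((280,328),(300,330),(470,330),(490,328)): print(ray(K,W,(u/1.5,v/1.5),14))
toW(-59,0,75)
im=shot('wrist','w4');cv2.imwrite('pics/w4.png',cv2.resize(im,None,fx=1.5,fy=1.5))"
```

```text
[  9.0988 -36.0172  14.    ]
[  8.3745 -29.264   14.    ]
[ 8.3005 28.4754 14.    ]
[ 9.008  35.2352 14.    ]
now W [-79.0218   1.1995]
from [484.9187 -39.0853  78.066 ] heading -0.1381 tilt [ 0.0002 -0.     -1.    ] delta [0.02   0.0012 0.0031] roll 0.0019 t 3.4333 w 20.4 F [0.4517 0.9697 0.6827]
```

View pics/w4.png

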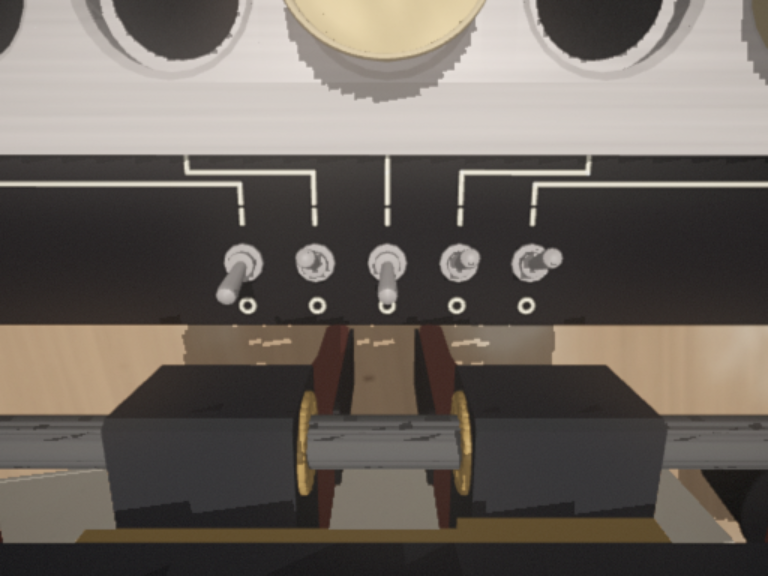

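Emit:
move_arm(
  deltas=[
    [255, 0, 0.001, 0.002, 0],
    [255, 0, 0.001, 0.002, 0],
    [255, 0, 0.001, 0.002, 0],
    [255, 0.006, 0.001, 0.002, 0],
    [255, 0.012, 0.001, 0.002, 0],
  ],
)

```text
t: 3.9
ee_pos: [496.7, -41.7, 76.0]
orientation: [3.134, -0.217, -0.001]
ft_force: [-2.0, -0.4, 2.1]
width: 0.5
```

Emit:
move_arm(
  deltas=[
    [255, 0.004, 0, 0, 0],
    [255, 0.008, 0, 0, 0],
    [255, 0.008, 0, 0, 0],
    [255, 0.008, 0, 0, 0],
  ],
)

```text
t: 4.23
ee_pos: [504.8, -42.9, 75.8]
orientation: [3.134, -0.217, 0.0]
ft_force: [0.3, -0.3, -0.4]
width: 0.8
```

```bash
python3 -c "
from h import *
toW(-80,52,75)
im=shot('wrist','w5');cv2.imwrite('pics/w5.png',cv2.resize(im,None,fx=1.5,fy=1.5))"
```

```text
now W [-58.8257   0.2339]
from [504.7825 -42.8597  75.8241] heading -0.1381 tilt [ 0.0003 -0.     -1.    ] delta [-0.0211 -0.0518  0.0008] roll 0.0019 t 4.2333 w 0.8 F [ 0.2929 -0.2543 -0.3628]
```

View pics/w5.png

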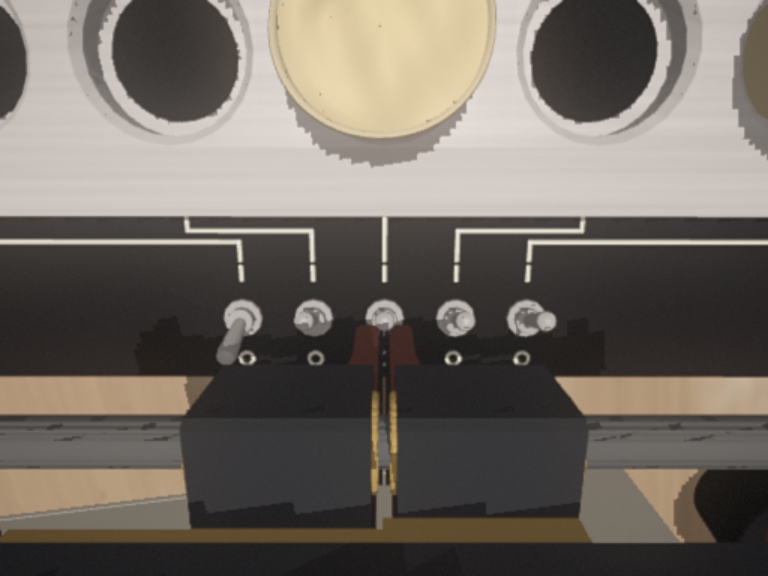

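Emit:
move_arm(
  deltas=[
    [255, -0.021, 0, 0, 0],
    [255, -0.021, -0.026, 0, 0],
    [255, -0.021, -0.052, 0, 0],
    [255, -0.021, -0.052, 0, 0],
    [255, -0.015, -0.052, 0.001, 0],
  ],
)

```text
t: 4.7
ee_pos: [496.1, 11.6, 75.0]
orientation: [3.134, -0.213, -0.001]
ft_force: [-1.1, -1.1, -0.0]
width: 0.7
```

Emit:
move_arm(
  deltas=[
    [255, 0.005, 0, 0, 0],
    [255, 0.01, 0, 0, 0],
    [255, 0.015, 0, 0, 0],
    [255, 0.015, 0, 0, 0],
    [255, 0.015, 0, 0, 0],
  ],
)

```text
t: 5.12
ee_pos: [511.7, 8.1, 74.7]
orientation: [3.134, -0.218, -0.0]
ft_force: [-0.9, 0.3, 0.9]
width: 0.5
```

```bash
python3 -c "
from h import *
toW(-22,26,75)
im=shot('wrist','w6');cv2.imwrite('pics/w6.png',cv2.resize(im,None,fx=1.5,fy=1.5))"
```

```text
now W [-59.0574  51.6516]
from [511.728    8.0872  74.7398] heading -0.139 tilt [-0.0002 -0.0001 -1.    ] delta [ 0.037   0.0257 -0.0003] roll 0.001 t 5.1167 w 0.5 F [-0.8875  0.2644  0.8543]
```

View pics/w6.png

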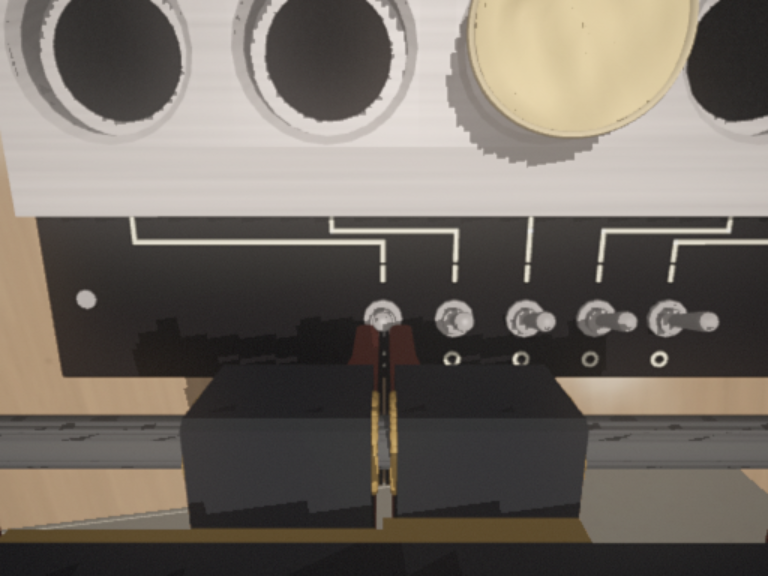

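Emit:
move_arm(
  deltas=[
    [255, -0.006, 0, -0.015, 0],
    [255, -0.003, 0, -0.035, 0],
    [255, 0.015, 0.013, -0.035, 0],
    [255, 0.037, 0.026, -0.035, 0],
    [255, 0.037, 0.026, -0.035, 0],
  ],
)

```text
t: 5.58
ee_pos: [549.2, -24.3, 111.3]
orientation: [3.133, -0.219, 0.01]
ft_force: [0.9, -0.6, 0.5]
width: 0.4
```

Emit:
move_arm(
  deltas=[
    [255, 0, 0, 0, 0],
    [255, 0, 0, 0.02, 0],
    [255, 0, 0, 0.035, 0],
    [255, 0, 0, 0.035, 0],
    [255, 0, 0, 0.035, 0],
  ],
)

```text
t: 6.0
ee_pos: [543.2, -21.7, 74.2]
orientation: [-3.134, 0.216, 0.004]
ft_force: [0.9, 0.6, -1.0]
width: 0.1
```

```bash
python3 -c "
from h import *
toW(-41,26,75)
im=shot('wrist','w7');cv2.imwrite('pics/w7.png',cv2.resize(im,None,fx=1.5,fy=1.5))"
```

```text
now W [-23.6841  26.5192]
from [543.2482 -21.7353  74.2138] heading -0.1377 tilt [-0.0027  0.0002 -1.    ] delta [-0.0173  0.0005 -0.0007] roll 0.0023 t 6.0 w 0.1 F [ 0.9001  0.6216 -1.0128]
```

View pics/w7.png

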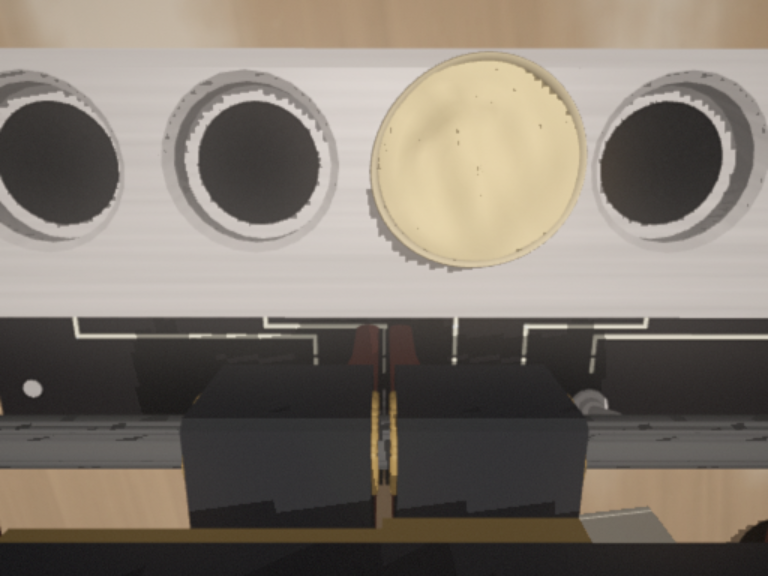

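Emit:
move_arm(
  deltas=[
    [255, -0.005, 0, 0, 0],
    [255, -0.01, 0, 0, 0],
    [255, -0.014, 0, 0, 0],
    [255, -0.018, 0, 0, 0],
    [255, -0.018, 0, 0, 0],
  ],
)

```text
t: 6.47
ee_pos: [526.5, -19.6, 75.4]
orientation: [-3.134, 0.217, -0.001]
ft_force: [0.5, -0.4, 0.1]
width: 0.4
```

```bash
python3 -c "
from h import *
toW(-41,26,75)
"
```

```text
now W [-40.5967  26.3332]
from [526.4751 -19.5595  75.4087] heading -0.138 tilt [ 0.0009 -0.     -1.    ] delta [-0.0004  0.0003  0.0004] roll 0.002 t 6.4667 w 0.4 F [ 0.5169 -0.3642  0.0548]
```

Emit:
move_arm(
  deltas=[
    [255, 0.02, 0, -0.01, 0],
    [255, 0.02, 0.0, -0.02, 0],
    [255, 0.02, 0.026, -0.02, 0],
    [255, 0.02, 0.052, -0.01, 0],
    [255, 0.02, 0.052, 0, 0],
  ],
)

```text
t: 6.88
ee_pos: [539.4, -76.6, 75.8]
orientation: [3.133, -0.219, 0.003]
ft_force: [0.5, 0.4, 0.0]
width: 0.3
```

```bash
python3 -c "
from h import *
toW(-41,-26,75)
"
```

```text
now W [-19.8427 -28.3663]
from [539.3931 -76.6198  75.7636] heading -0.1399 tilt [ 0.0018 -0.0009 -1.    ] delta [-0.0212 -0.0024  0.0007] roll 0.0001 t 6.8833 w 0.3 F [0.5311 0.3555 0.0305]
```

Emit:
move_arm(
  deltas=[
    [255, -0.005, 0, 0, 0],
    [255, -0.01, 0, 0, 0],
    [255, -0.015, 0, 0, 0],
    [255, -0.02, 0, 0, 0],
    [255, -0.02, 0, 0, 0],
  ],
)

```text
t: 7.3
ee_pos: [519.6, -70.5, 75.5]
orientation: [3.134, -0.215, 0.002]
ft_force: [1.1, -0.1, -0.2]
width: 0.3
```

Emit:
move_arm(
  deltas=[
    [255, 0.006, 0, -0.02, 0],
    [255, 0.006, 0, -0.06, 0],
    [0, 0.0, -0.03, -0.1, 0],
    [0, -0.02, -0.06, -0.13, 0],
    [0, -0.04, -0.09, -0.13, 0],
  ],
)

```text
t: 7.72
ee_pos: [497.3, 19.2, 208.3]
orientation: [-3.133, 0.219, -0.012]
ft_force: [0.6, 0.8, -0.2]
width: 17.1
```

```bash
python3 -c "
from h import *
shot('wrist','w8')
im=shot('wrist','w8');cv2.imwrite('pics/w8.png',cv2.resize(im,None,fx=1.5,fy=1.5))
for n in ['top','wrist']:
  if n=='top': shot('top','t8')
  print(n,[(np.round(d['location'],1),round(d['conf'],2)) for d in place_of(n,'cup_a_center')])
toW(-60,0,200)
"
```

```text
top [(array([561.4, 300.4,  16.3]), 0.73)]
wrist []
now W [-77.7165  60.1186]
from [494.433   19.0752 203.9083] heading -0.1366 tilt [-0.0001 -0.0002 -1.    ] delta [0.0175 0.0602 0.0039] roll 0.0034 t 7.9667 w 37.0 F [ 0.1855 -0.2894 -0.1303]
```

View pics/w8.png

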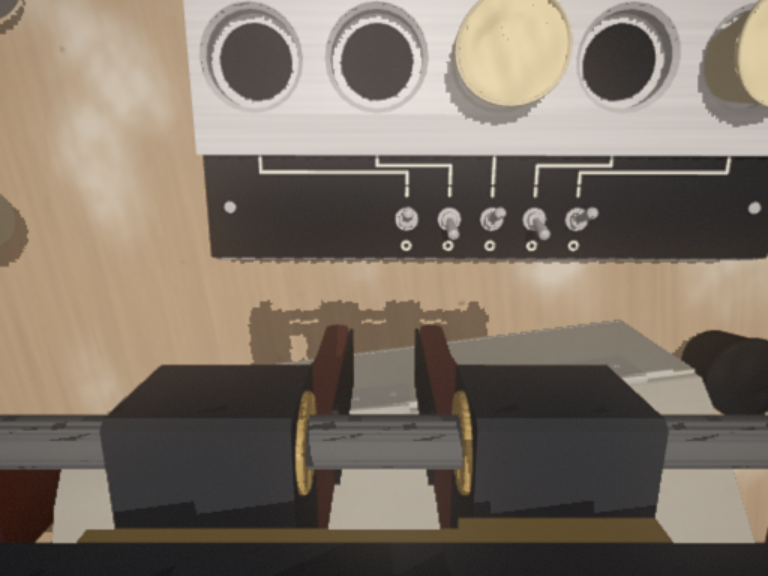

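```bash
python3 -c "
from h import *
to(525,302,170,YAW)"
```

```text
from [494.433   19.0752 203.9083] heading -0.1366 tilt [-0.0001 -0.0002 -1.    ] delta [-0.0082 -0.2845  0.0338] roll 0.0034 t 7.9667 w 37.0 F [ 0.1855 -0.2894 -0.1303]
```

Emit:
move_arm(
  deltas=[
    [0, 0, -0.041, 0, 0.003],
    [0, 0, -0.082, 0, 0.003],
    [0, 0, -0.123, 0, 0.003],
    [0, -0.002, -0.164, 0, 0.003],
    [0, -0.004, -0.2, 0.01, 0.003],
  ],
)

```text
t: 8.38
ee_pos: [520.0, 218.9, 194.4]
orientation: [-3.133, 0.224, -0.003]
ft_force: [0.9, -0.2, -0.1]
width: 70.1
```

Emit:
move_arm(
  deltas=[
    [0, -0.002, -0.03, 0.01, 0],
    [0, -0.004, -0.06, 0.02, 0],
    [0, -0.004, -0.085, 0.024, 0],
    [0, -0.004, -0.085, 0.024, 0],
    [0, -0.004, -0.085, 0.024, 0],
  ],
)

```text
t: 8.8
ee_pos: [526.3, 301.9, 168.2]
orientation: [3.132, -0.22, -0.003]
ft_force: [0.9, 0.2, -0.4]
width: 87.9
```

```bash
python3 -c "
from h import *
get_image('top')
p,R,o=pose()
im=shot('wrist','w9');cv2.imwrite('pics/w9.png',cv2.resize(im,None,fx=1.5,fy=1.5))
np.savez('w9.npz',p=p,R=R)
K,W=cam('wrist',p,R)
print([(np.round(d['location'],1),round(d['conf'],2)) for d in place_of('wrist','cup_a_center')])
for r in regions_of('wrist','cup_a_center'):
  m=r['region'].astype(np.uint8);x,y,w,h=cv2.boundingRect(m);print(r['conf'],x,y,w,h)
to(560,300,170,YAW)
"
```

```text
[(array([556.6, 297.9,  17.9]), 0.92)]
0.85 214 113 72 69
from [526.4563 300.6122 169.7752] heading -0.1428 tilt [-0.0005 -0.0005 -1.    ] delta [ 0.0333 -0.0042 -0.0002] roll -0.0028 t 9.0 w 88.1 F [-0.7031  0.5313  0.2815]
```

View pics/w9.png

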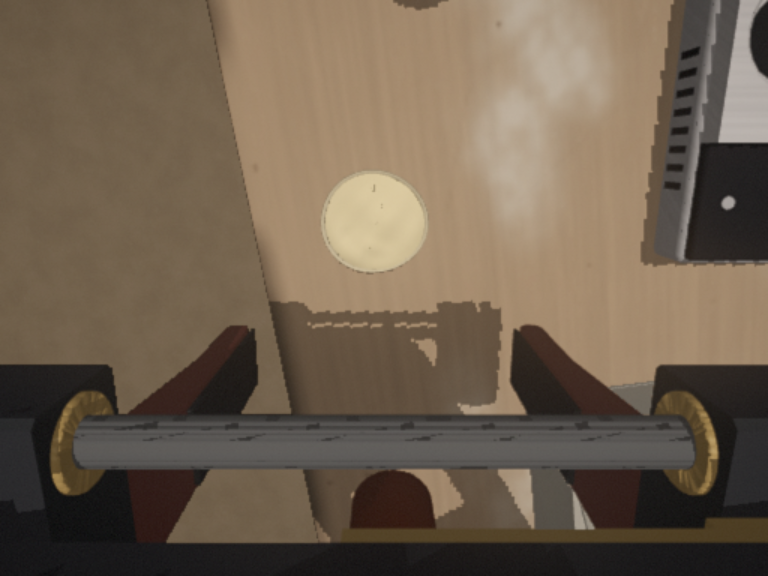

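```bash
python3 -c "
from h import *
d=np.load('w9.npz');K,W=cam('wrist',d['p'],d['R'])
im=cv2.imread('pics/w9.png')
hsv=cv2.cvtColor(im[150:290,300:450],cv2.COLOR_BGR2HSV)
u,v=374.2/1.5,222/1.5
a=ray(K,W,(u,v),42);print(a,ray(K,W,(214,148),42)-ray(K,W,(285.5,148),42))
t=cv2.imread('pics/top0.png');K,W=cam('top')
r=[x for x in [0]]
g=t[165:205,115:155].astype(int);m=((g[...,2]-g[...,0])>40)&(g[...,2]>190)&(g[...,1]>160)
cv2.imwrite('pics/tc.png',cv2.resize(t[165:205,115:155],None,fx=12,fy=12,interpolation=0))
n,l,s,c=cv2.connectedComponentsWithStats(m.astype(np.uint8));print(s,c)
"
```

```text
[557.7175 302.3029  42.    ] [ 8.3197 57.9661  0.    ]
[[   0    0   40   40 1321]
 [  10    9   20   19  279]] [[19.4875 19.8183]
 [19.5591 17.9928]]
```

View pics/tc.png

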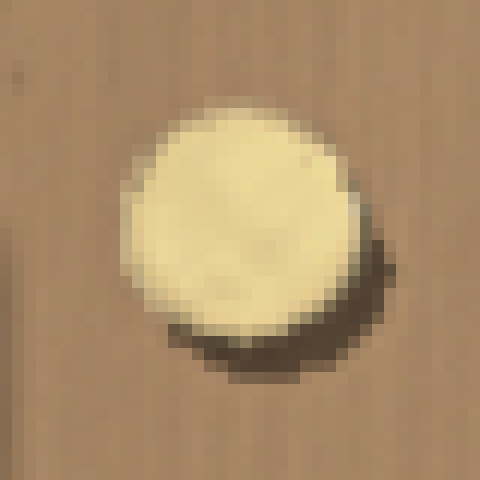

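Emit:
move_arm(
  deltas=[
    [0, 0.016, -0.002, 0.01, 0],
    [0, 0.032, -0.004, 0.03, 0],
    [0, 0.032, -0.004, 0.05, 0],
    [0, 0.032, -0.004, 0.07, 0],
    [0, 0.032, -0.004, 0.07, 0],
  ],
)

```text
t: 9.42
ee_pos: [556.7, 299.1, 96.6]
orientation: [3.13, -0.224, -0.008]
ft_force: [-1.3, 0.3, 0.1]
width: 88.1
```

```bash
python3 -c "
from h import *
get_image('top');get_image('top')
p,R,o=pose()
im=shot('wrist','w10');cv2.imwrite('pics/w10.png',cv2.resize(im,None,fx=1.5,fy=1.5))
np.savez('w10.npz',p=p,R=R)
p,R,o=pose();p,R,o=pose();
to(558.5,301,31,YAW)
"
```

```text
from [558.9344 301.1229 100.8351] heading -0.1419 tilt [ 0.0006  0.0003 -1.    ] delta [-0.0005  0.0002  0.0698] roll -0.0019 t 9.5667 w 87.6 F [-0.6458  0.5203  0.4475]
```

View pics/w10.png

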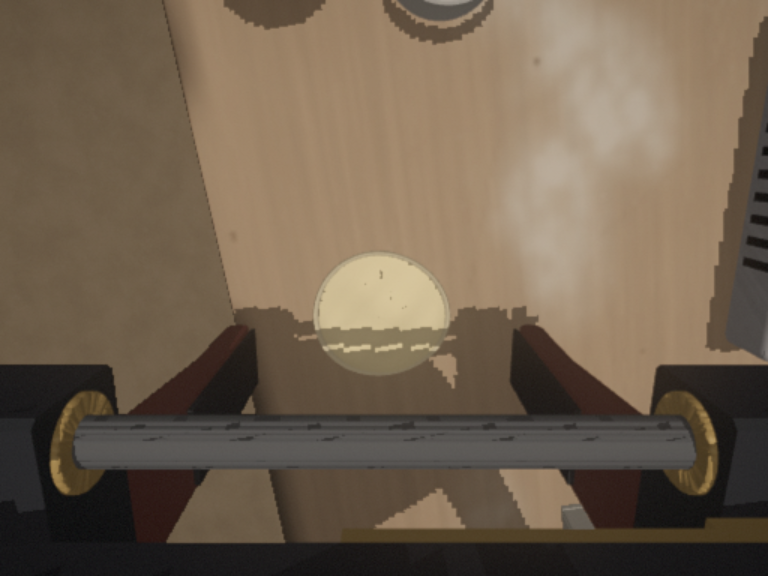

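Emit:
move_arm(
  deltas=[
    [0, 0.001, -0.001, 0.02, 0],
    [0, 0.001, -0.001, 0.045, 0],
    [0, 0.001, -0.001, 0.062, 0],
    [0, 0.001, -0.001, 0.069, 0],
    [0, 0.001, -0.001, 0.069, 0],
  ],
)

```text
t: 9.98
ee_pos: [559.3, 302.2, 30.7]
orientation: [3.133, -0.222, -0.001]
ft_force: [0.4, 0.4, 0.0]
width: 87.6
```

Emit:
move_arm(
  deltas=[
    [0, 0, 0, 0, 0],
    [90, 0, 0, 0, 0],
    [90, 0, 0, 0, 0],
    [90, 0, 0, 0, 0],
    [90, 0, 0, 0, 0],
  ],
)

```text
t: 10.4
ee_pos: [560.0, 302.7, 31.8]
orientation: [-3.133, 0.221, -0.002]
ft_force: [-0.7, 0.5, 0.5]
width: 64.6
```

```bash
python3 -c "
from h import *
p,R,o=pose()
im=shot('wrist','w11');cv2.imwrite('pics/w11.png',cv2.resize(im,None,fx=1.5,fy=1.5))
to(558.5,301,31,YAW)
"
```

```text
from [559.8918 302.6048  31.5315] heading -0.141 tilt [ 0.0008  0.0004 -1.    ] delta [-0.0012  0.0018  0.0005] roll -0.001 t 10.45 w 60.7 F [-0.0515 -0.2565  0.1942]
```

View pics/w11.png

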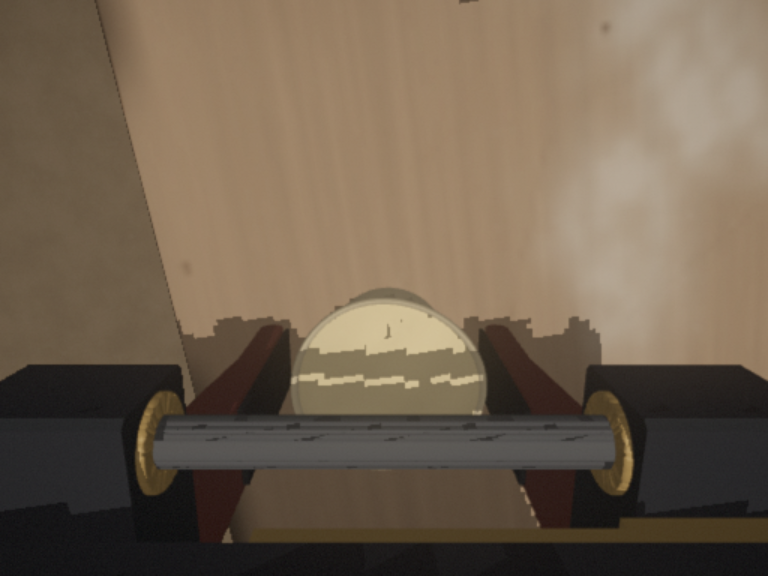

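Emit:
move_arm(
  deltas=[
    [130, 0, 0, 0, 0],
    [130, 0, 0, 0, 0],
    [130, 0, 0, 0, 0],
    [130, 0, 0, 0, 0],
    [130, 0, 0, 0, 0],
  ],
)

```text
t: 10.87
ee_pos: [559.9, 302.6, 31.4]
orientation: [-3.134, 0.221, -0.001]
ft_force: [-1.2, -0.4, 5.6]
width: 57.5
```

Emit:
move_arm(
  deltas=[
    [130, 0, 0, -0.003, 0],
    [130, 0, 0, -0.01, 0],
    [130, 0, 0, -0.02, 0],
    [130, 0, 0, -0.03, 0],
    [130, 0, 0, -0.03, 0],
  ],
)

```text
t: 11.28
ee_pos: [561.0, 303.3, 63.6]
orientation: [-3.132, 0.221, -0.005]
ft_force: [-0.2, 1.0, -0.8]
width: 57.6
```

```bash
python3 -c "
from h import *
im=shot('wrist','w12');cv2.imwrite('pics/w12.png',cv2.resize(im,None,fx=1.5,fy=1.5))
s=shot('side','s12');cv2.imwrite('pics/s12.png',cv2.resize(s[120:220,190:340],None,fx=5,fy=5,interpolation=3))
toW(40,140,120)
"
```

```text
now W [-52.2396 350.1763]
from [560.1362 302.7398  61.9142] heading -0.1411 tilt [ 0.0016  0.0008 -1.    ] delta [ 0.0926  0.21   -0.0582] roll -0.0011 t 11.3833 w 57.6 F [ 0.4905  0.2965 -0.645 ]
```

View pics/w12.png

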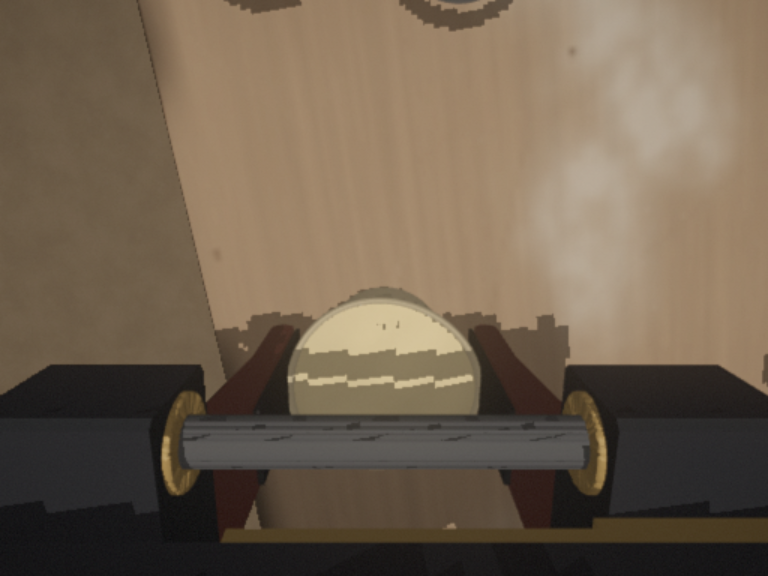

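View pics/s12.png

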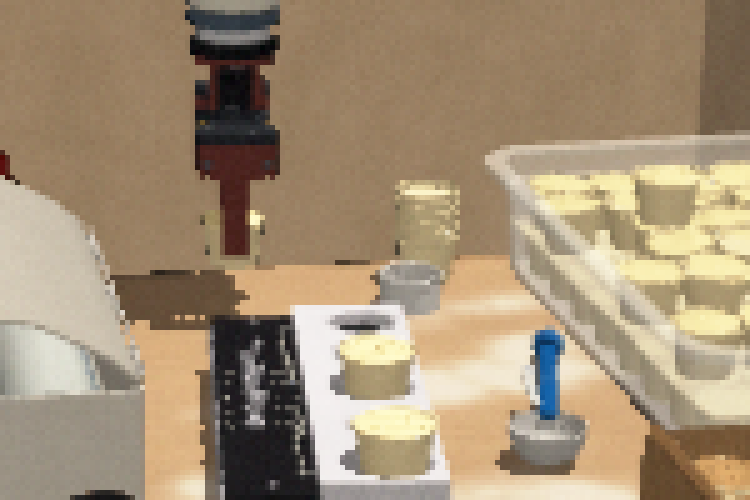

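```bash
python3 -c "
from h import *
K,W=cam('wrist',np.zeros(3),np.eye(3))
print(ray(K,W,(384/1.5,298/1.5),-10.5),ray(K,W,(384/1.5,302/1.5),-10.5))
"
```

```text
[ 26.4768  -0.7802 -10.5   ] [ 25.2971  -0.7809 -10.5   ]
```

Emit:
move_arm(
  deltas=[
    [130, 0, 0, -0.02, 0],
    [130, 0, 0.01, -0.045, 0],
    [130, 0.01, 0.035, -0.058, 0],
    [130, 0.025, 0.065, -0.058, 0],
    [130, 0.04, 0.098, -0.058, 0],
  ],
)

```text
t: 11.8
ee_pos: [586.0, 199.8, 120.0]
orientation: [-3.133, 0.218, -0.003]
ft_force: [0.6, 0.1, -0.8]
width: 57.3
```

```bash
python3 -c "
from h import *
toW(40,140,120)
"
```

```text
now W [-12.2313 251.8813]
from [586.0367 199.8237 120.0256] heading -0.1389 tilt [ 0.0021  0.0008 -1.    ] delta [0.0521 0.1119 0.    ] roll 0.0011 t 11.8 w 57.3 F [ 0.5901  0.0967 -0.8332]
```

Emit:
move_arm(
  deltas=[
    [130, 0.015, 0.03, 0, 0],
    [130, 0.03, 0.06, 0, 0],
    [130, 0.045, 0.09, 0, 0],
    [130, 0.054, 0.112, 0, 0],
    [130, 0.054, 0.112, 0, 0],
  ],
)

```text
t: 12.22
ee_pos: [624.0, 77.2, 118.6]
orientation: [3.133, -0.227, 0.0]
ft_force: [-0.0, 0.1, -1.0]
width: 57.9
```

```bash
python3 -c "
from h import *
get_image('side');get_image('side')
p,R,o=pose();np.savez('w13.npz',p=p,R=R)
im=shot('wrist','w13');cv2.imwrite('pics/w13.png',cv2.resize(im,None,fx=1.5,fy=1.5))
t=shot('top','t13');cv2.imwrite('pics/t13.png',cv2.resize(t[120:240,170:330],None,fx=5,fy=5,interpolation=3))
toW(42,140,80)
"
```

```text
now W [ 40.4133 140.4498]
from [622.6167  82.1362 118.5783] heading -0.1407 tilt [-0.0008  0.0002 -1.    ] delta [0.0016 0.0005 0.0386] roll -0.0007 t 12.4167 w 57.4 F [-0.2524  0.9476 -0.6296]
```

View pics/w13.png

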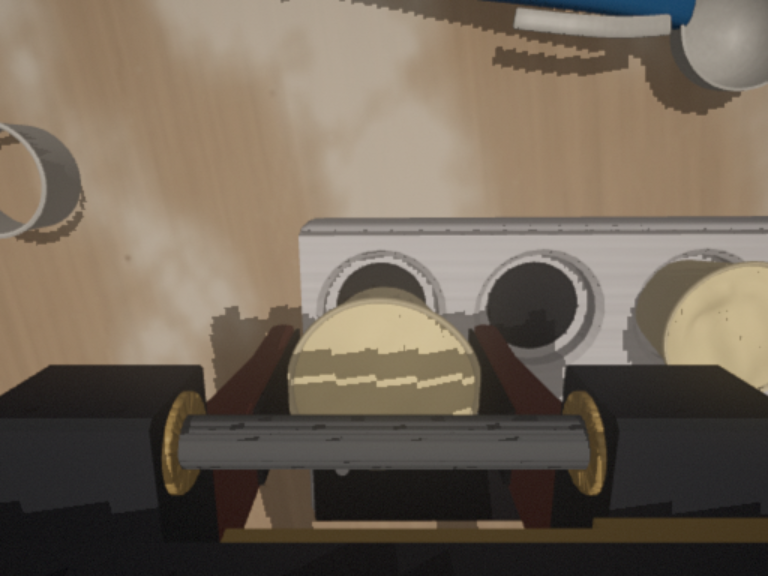

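View pics/t13.png

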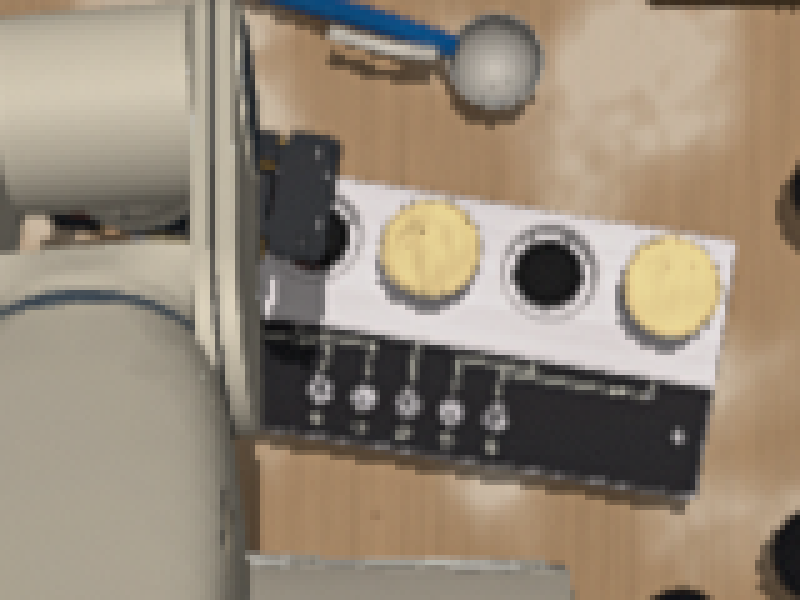

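```bash
python3 -c "
from h import *
K,W=cam('wrist',np.zeros(3),np.eye(3))
for q in ((381.5,307),(541,306),(318,307),(445,307),(541,250),(541,362)): print(ray(K,W,(q[0]/1.5-.2,q[1]/1.5-.2),64.5))
print('cup rim sides at widest',ray(K,W,(289/1.5,375/1.5),-10.5),ray(K,W,(480/1.5,375/1.5),-10.5))
"
```

```text
[ 1.5023 -1.8617 64.5   ]
[ 1.8757 68.3902 64.5   ]
[  1.5364 -29.829   64.5   ]
[ 1.4681 26.1141 64.5   ]
[26.8756 66.5109 64.5   ]
[-24.5762  70.3786  64.5   ]
cup rim sides at widest [  2.9434 -28.8077 -10.5   ] [  2.8645  27.525  -10.5   ]
```

```bash
python3 -c "
from h import *
K,W=cam('wrist',np.zeros(3),np.eye(3))
im=cv2.imread('pics/w10.png')
for q in ((382,313),(382,250),(382,376),(315,313),(449,313)): print(ray(K,W,(q[0]/1.5-.2,q[1]/1.5-.2),58.8))
"
```

```text
[ 0.5151 -1.6306 58.8   ]
[27.9683 -1.5836 58.8   ]
[-28.7444  -1.6808  58.8   ]
[  0.5507 -30.4335  58.8   ]
[ 0.4795 27.1816 58.8   ]
```

Emit:
move_arm(
  deltas=[
    [130, 0.003, -0.0005, 0, 0],
    [130, 0.003, -0.0005, 0.015, 0],
    [130, 0.003, -0.0005, 0.025, 0],
    [130, 0.003, -0.0005, 0.03, 0],
    [130, 0.003, -0.0005, 0.03, 0],
  ],
)

```text
t: 12.83
ee_pos: [624.9, 82.0, 87.3]
orientation: [3.133, -0.22, -0.005]
ft_force: [0.9, 0.0, -1.1]
width: 57.4
```

```bash
python3 -c "
from h import *
p,R,o=pose();
im=shot('wrist','w14');cv2.imwrite('pics/w14.png',cv2.resize(im,None,fx=1.5,fy=1.5))
s=shot('side','s14');cv2.imwrite('pics/s14.png',cv2.resize(s[140:240,210:330],None,fx=6,fy=6,interpolation=3))
toW(42,140,80)
"
```

```text
now W [ 43.7361 140.5963]
from [625.9274  81.8176  88.6378] heading -0.1404 tilt [-0.0008 -0.0001 -1.    ] delta [-0.0017  0.0006  0.0086] roll -0.0004 t 12.9333 w 57.7 F [-0.084   0.4151  0.3775]
```

View pics/w14.png

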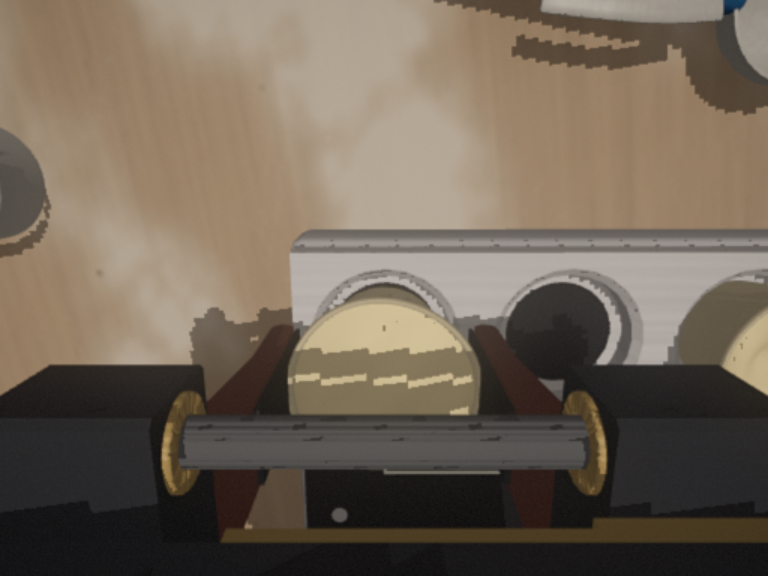

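View pics/s14.png

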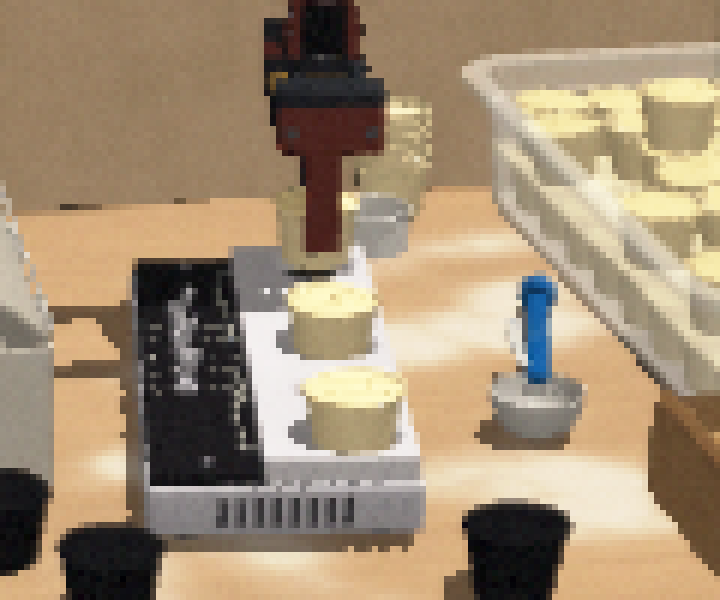

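Emit:
move_arm(
  deltas=[
    [130, 0, 0, 0.003, 0],
    [130, 0, 0, 0.006, 0],
    [130, 0, 0, 0.008, 0],
    [130, 0, 0, 0.008, 0],
  ],
)

```text
t: 13.27
ee_pos: [625.9, 81.3, 80.6]
orientation: [3.134, -0.222, -0.001]
ft_force: [0.1, -0.3, 0.0]
width: 57.3
```

```bash
python3 -c "
from h import *
toW(42,140,74)
get_image('top');to(622,82,74)"
```

```text
now W [ 43.8092 140.1123]
from [625.9323  81.3282  80.5742] heading -0.1411 tilt [-0.0005 -0.0001 -1.    ] delta [-0.0018  0.0001  0.0066] roll -0.0011 t 13.2667 w 57.3 F [ 0.0803 -0.2679  0.0415]
from [626.0743  81.3264  80.753 ] heading -0.1411 tilt [-0.0003 -0.     -1.    ] delta [-0.0041 -0.0001  0.0068] roll 0 t 13.3167 w 57.5 F [-0.3065  0.3844 -0.7249]
```

Emit:
move_arm(
  deltas=[
    [130, 0, 0, 0.002, 0],
    [130, 0, 0, 0.004, 0],
    [130, 0, 0, 0.005, 0],
    [130, 0, 0, 0.005, 0],
  ],
)

```text
t: 13.65
ee_pos: [626.0, 81.4, 75.6]
orientation: [3.134, -0.221, -0.001]
ft_force: [-0.1, -1.1, 0.3]
width: 57.5
```

Emit:
move_arm(
  deltas=[
    [130, 0, 0, 0.0008, 0],
    [130, 0, 0, 0.0008, 0],
    [130, 0, 0, 0.0008, 0],
  ],
)

```text
t: 13.9
ee_pos: [626.2, 81.4, 75.1]
orientation: [-3.134, 0.221, -0.0]
ft_force: [-0.4, -0.8, -0.1]
width: 57.4
```

Emit:
move_arm(
  deltas=[
    [130, 0, 0, 0.0008, 0],
    [130, 0, 0, 0.0008, 0],
    [130, 0, 0, 0.0008, 0],
  ],
)

```text
t: 14.15
ee_pos: [626.2, 81.4, 74.3]
orientation: [-3.134, 0.221, 0.0]
ft_force: [-0.0, -0.3, -0.3]
width: 57.5
```

```bash
python3 -c "
from h import *
im=shot('wrist','w15');cv2.imwrite('pics/w15.png',cv2.resize(im,None,fx=1.5,fy=1.5))
s=shot('side','s15');cv2.imwrite('pics/s15.png',cv2.resize(s[140:240,210:330],None,fx=6,fy=6,interpolation=3))
to(626,81.4,74)"
```

```text
from [626.1894  81.4418  74.3242] heading -0.141 tilt [ 0.  0. -1.] delta [-0.0002  0.0001  0.0003] roll 0 t 14.25 w 56.9 F [-0.5782  0.6875  0.1328]
```

View pics/s15.png

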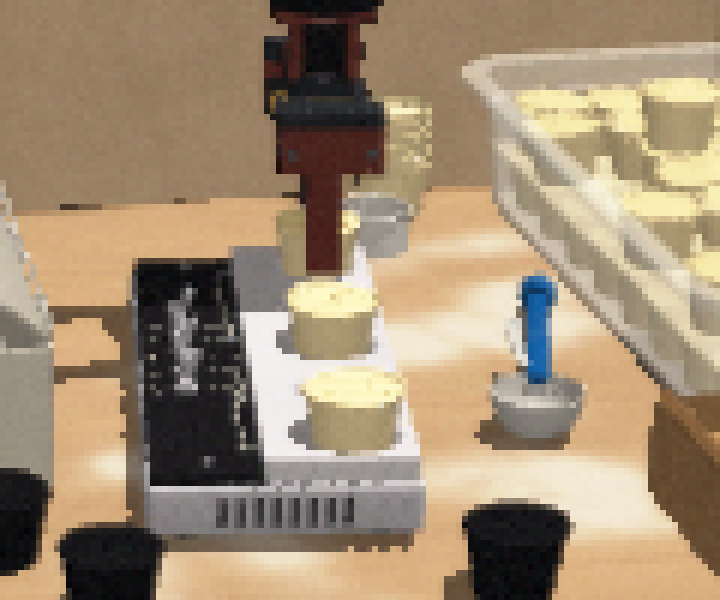

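View pics/w15.png

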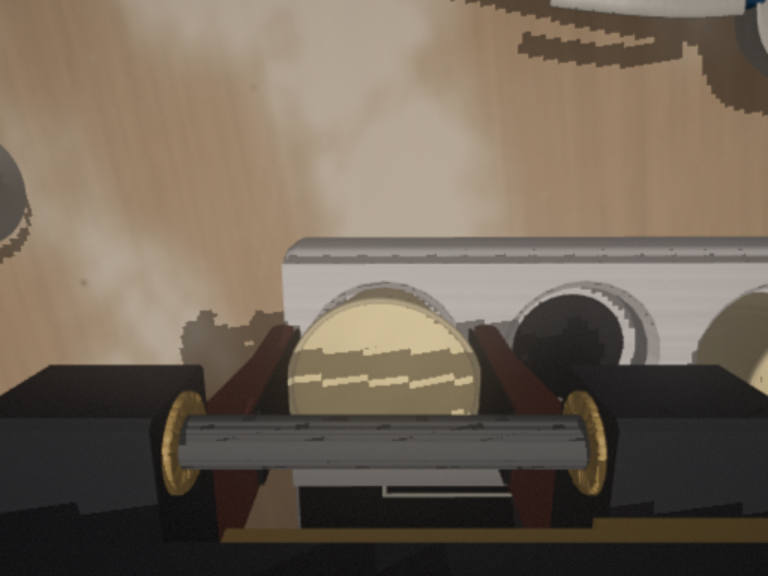

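Emit:
move_arm(
  deltas=[
    [130, 0, 0, 0.0006, 0],
    [130, 0, 0, 0.0006, 0],
    [130, 0, 0, 0.0006, 0],
  ],
)

```text
t: 14.5
ee_pos: [626.2, 81.4, 73.7]
orientation: [3.134, -0.221, -0.0]
ft_force: [-0.4, -0.0, -0.2]
width: 57.5
```

Emit:
move_arm(
  deltas=[
    [80, 0, 0, 0, 0],
    [70, 0, 0, 0, 0],
    [60, 0, 0, 0, 0],
    [40, 0, 0, 0, 0],
    [20, 0, 0, 0, 0],
  ],
)

```text
t: 14.92
ee_pos: [626.3, 81.4, 73.8]
orientation: [-3.134, 0.221, -0.0]
ft_force: [0.3, 0.7, -0.6]
width: 77.1
```

```bash
python3 -c "
from h import *
im=shot('wrist','w16');cv2.imwrite('pics/w16.png',cv2.resize(im,None,fx=1.5,fy=1.5))
s=shot('side','s16');cv2.imwrite('pics/s16.png',cv2.resize(s[140:240,210:330],None,fx=6,fy=6,interpolation=3))
to(626,81.4,74)"
```

```text
from [626.2083  81.4133  73.7357] heading -0.1411 tilt [ 0.0001 -0.     -1.    ] delta [-0.0002  0.     -0.0003] roll 0 t 15.0167 w 80.9 F [-0.1336  0.082   0.02  ]
```

View pics/s16.png

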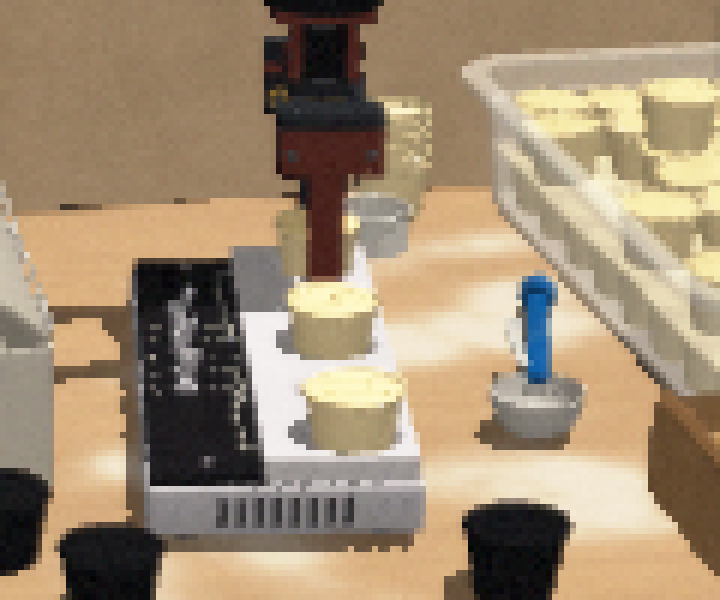

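View pics/w16.png

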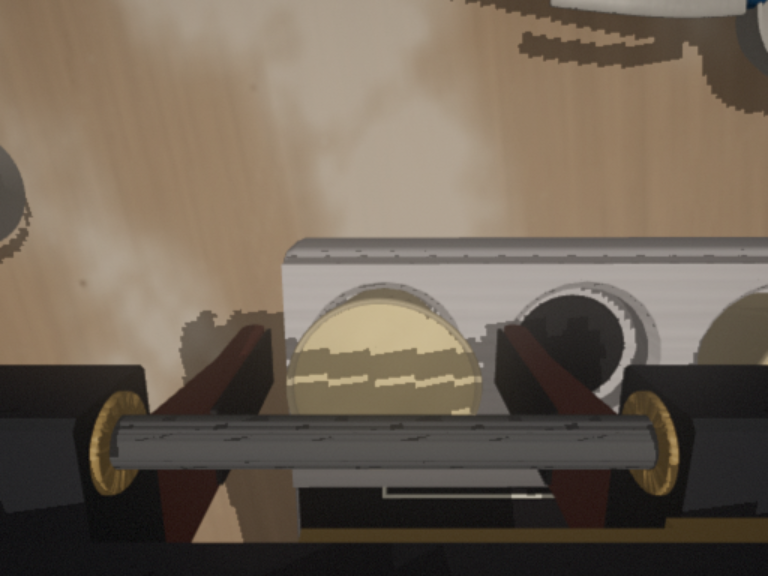

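Released cleanly; the cup stands at (385,360) upright. Now I'll open fully, retreat upward, and go back to look at everything.

Emit:
move_arm(
  deltas=[
    [0, 0, 0, 0, 0],
    [0, 0, 0, -0.01, 0],
    [0, 0, 0, -0.03, 0],
    [0, 0, 0, -0.06, 0],
    [0, 0, 0, -0.1, 0],
  ],
)

```text
t: 15.43
ee_pos: [624.4, 81.2, 173.0]
orientation: [3.133, -0.221, -0.008]
ft_force: [0.2, 0.5, -0.0]
width: 87.9
```

Emit:
move_arm(
  deltas=[
    [0, -0.02, 0.02, -0.02, 0],
    [0, -0.045, 0.05, -0.02, 0],
    [0, -0.07, 0.08, -0.02, 0],
    [0, -0.085, 0.11, -0.02, 0],
    [0, -0.085, 0.11, -0.02, 0],
  ],
)

```text
t: 15.85
ee_pos: [522.5, -18.5, 194.3]
orientation: [3.133, -0.225, -0.004]
ft_force: [0.4, -0.1, 0.1]
width: 87.7
```

```bash
python3 -c "
from h import *
get_image('side');get_image('side')
p,R,o=pose();K,W=cam('wrist',p,R)
im=shot('wrist','w17');cv2.imwrite('pics/w17.png',cv2.resize(im,None,fx=1.5,fy=1.5))
print([(np.round(d['location'],1),round(d['conf'],2)) for d in place_of('wrist','cup_a_center')])
s=shot('side','s17');cv2.imwrite('pics/s17.png',cv2.resize(s[140:240,210:330],None,fx=6,fy=6,interpolation=3))
print([(np.round(d['location'],1),round(d['conf'],2)) for d in place_of('side','cup_a_center')])
toW(-50,0,190)"
```

```text
[(array([625. ,  82.3,  62.2]), 0.91)]
[(array([624.6,  81. ,  63.3]), 0.59), (array([705.4, 250.5,  -1.4]), 0.16)]
now W [-40.2057  31.131 ]
from [527.5318 -14.8631 193.9549] heading -0.1401 tilt [ 0.0009  0.0001 -1.    ] delta [-0.0098  0.0311  0.0039] roll -0.0001 t 16.15 w 87.7 F [ 0.4845 -0.3863 -0.6183]
```

View pics/w17.png

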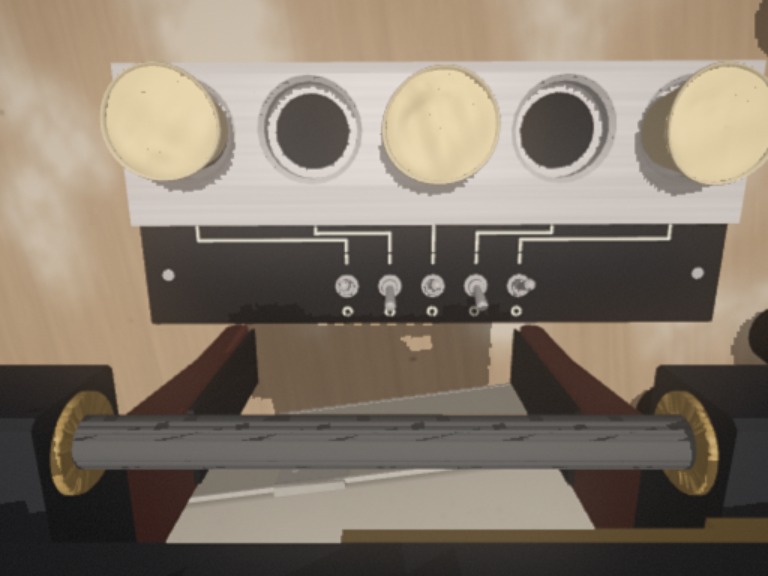

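View pics/s17.png

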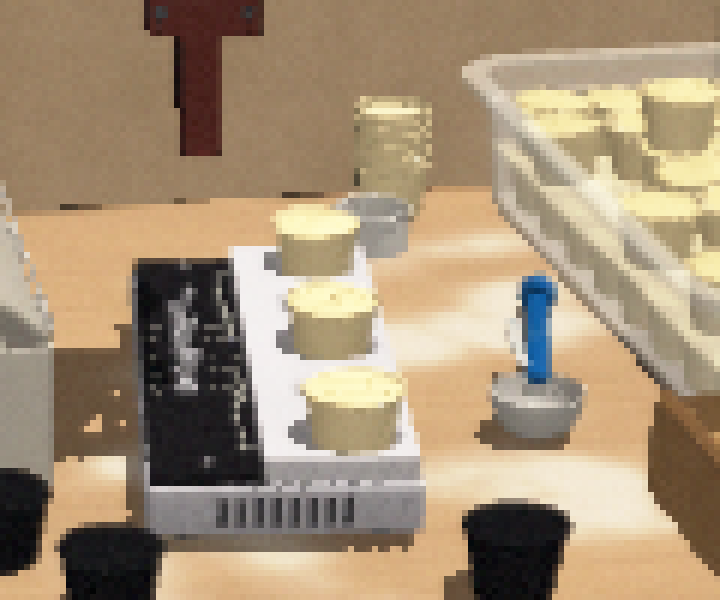

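```bash
python3 -c "
from h import *
print(get_obs()['qvel'],get_obs()['t']);print(close_job())"
```

```text
[ 0.0018  0.0062  0.0042 -0.0021 -0.0028 -0.0009] 16.15
the job is handed in; nothing more can be done
None
```

I set the loose custard cup upright into pocket 1, the leftmost empty one, and handed the job in at about 16 s. No force above the noise showed while I lowered the cup. I let go of it within about 1 mm of the pocket floor.

- **Switches:** cups already stood in pockets 3 and 5, so I flipped switches 1 and 3 on and switches 2 and 4 off. Switch 5 was already on. The last wrist picture shows levers 1, 3 and 5 leaning back and levers 2 and 4 leaning to the front.
- **Cup position:** the wrist and side cameras put the cup's centre at about (625, 82, 62–63) mm. My estimate for it seated in pocket 1 is about (622, 82, 63) mm. The roughly 2–3 mm gap in x is within the camera error and the 8 mm limit.
- **Other objects:** in the last views the cups in pockets 3 and 5 stand in place, and so do the stack of cups and the ring cutter. I did not check the spatula in a late picture, but no move after the first went near it. The arm stands clear of everything.
- **Disagreement:** the wrist and fixed cameras differed by 2–3 mm on where the pocket was, so I aimed between the two and the cup went in freely.

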